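# Take the lid off the spares box

### The job

Swing the green lid of the spares box up by its black loop handle until it stands upright on its hinge, then lift it straight up off the two hinge pins and stand it, handle upwards, in the slot of the wire rack, setting it down without dropping it. Leave the multimeter, mouse, Morse key and mug where they are.

Things in the scene. Friction and masses are not known exactly. Their poses are not given: they have to be found in the camera images.
- lid: Loose green lid, 0.25 kg, shut at the start. Origin: middle of the round bar (10 mm thick, 90 mm long along lid y) of its black loop handle, the place to grasp; the bar can turn in the fingers. Shut, the handle overhangs the box's near side, 64 mm above the desk, free below and 47 mm of opening to the plate. Lid x: from handle to hinge, in the plate's plane (down when upright); z: the plate's normal.
- lid_hinge (a point): Point on the lid's hinge axis, midway between its two forks: lid x = 190 mm from the handle bar. Axes as the lid's. The forks (lid y = +-50 mm, 16 mm wide, 21 mm thick) straddle the pins and end at lid x = 201 mm. Upright, the lid lifts straight up and is free after 17 mm; shut, a strip below it stops it sliding off.
- lid_plate (a point): Centre of the lid's plate (118 mm deep along lid x, 175 mm wide, 8 mm thick), at lid x = 111 mm from the handle bar. Axes as the lid's.
- box: White open-topped spares box, fixed, 115 mm (x) by 165 mm (y) by 60 mm high, the handle side facing its -x. Origin: centre of its underside; z up. A stop 36 mm wide at the middle of the hinge side, its top 93 mm above the desk, catches the lid a few degrees past upright, so that it stays open there when let go.
- box_pins (a point): Point on the box's hinge axis, midway between the two fixed steel pins (8 mm diameter, along the box's y): 75.5 mm from the box's centre along its x, 64 mm above the desk. Axes as the box's. The lid swings about this axis.
- rack: Rack fixed to the desk: a wooden base 110 mm (x) by 190 mm (y), 12 mm thick, with two upright steel wire hoops 140 mm long (along y) and 89 mm high. Between the hoops is a slot along y, 44 mm wide, widening to 64 mm at the top, open at both ends. Origin: centre of the underside; z up.
- rack_slot (a point): Centre of the slot's floor (top of the wooden base, 12 mm above the desk). Axes as the rack's: slot along y.
- meter: Black multimeter lying flat, 90 x 170 x 44 mm, bystander. Origin: centre of the underside.
- mouse: Grey computer mouse, 100 x 58 x 33 mm, bystander. Origin: centre of the underside.
- key: Morse key: steel base 85 x 75 mm, red finger disc, 44 mm high, bystander. Origin: centre of the underside.
- mug: Blue mug, 80 mm across, 90 mm high, bystander. Origin: centre of the underside.
Not all that is in view belongs to the job. Several things have the shape of the lid; the one meant has the colours described above.

How it is judged:
By the outcome, as a careful person would: the job done as asked, in the order asked, and still so for the second after the job is handed in, with the robot touching nothing.
It also fails if it takes over 51 s, if anything falls off the work surface, if the arm or the gripper's body presses on something with over 40 N, if the wrist force passes 120 N, or if a joint passes its speed limit or range.

### The arm

A 6-joint arm with a two-finger parallel gripper is mounted at the origin on the work surface. World frame = base frame: x ahead of the robot, y to its left, z up, the work surface at z = 0. Lengths are in m, angles in rad, forces in N, time in s.
With the tool pointing down it reaches from about 0.425 to 0.95 m from the base axis. Payload 3.5 kg.
Tool frame: the origin (TCP) lies between the finger pads; the fingertips stand 17 mm ahead of it and the grasp point (between the pads) lies 2 mm behind it; z points along the fingers, y is the direction in which the jaws open and shut (so a half turn about z gives the same grasp; the last joint's range is limited). The gripper opens to 85 mm and grips with 20 to 120 N. Pads are 22 mm wide; open, the fingers measure 114 mm over their backs; the gripper's body (76 mm by 85 mm) begins 54 mm behind the grasp point. The pads swing forward as they close: fully open they stand 13 mm farther back than shut.
Start: joints at [-1.372, 0.286, 1.577, -0, 1.279, -0.15], TCP at [0.231, -0.634, 0.248] pointing down, gripper open.
Joint ranges: [-2.77, 2.77], [-0.9, 2.22], [0.21, 2.48], [-1.53, 4.67], [0.24, 2.81], [-2.84, 2.84]. Speed limits (rad/s): [2.79, 2.79, 3.14, 3.14, 3.14, 3.14].

### API

Orientations are given as a unit quaternion [x, y, z, w].
In Python, from plant import ctrl gives the robot as it stands.
- The arm moves only by the tool carry_out, never from a script. Its argument "commands" is a list of rows, each an object with "delta_pos": the shift along the tool's x, y, z in m, a list of three; "delta_rot": the turn, a rotation vector about the tool's x, y, z in rad, a list of three; "claw": the opening in per cent of the stroke, from 0 (shut) to 100 (fully open). A call has 1 to 8 rows; each row is the pose to reach, as a shift and turn from the pose measured when the call began, along the tool's axes at that moment; what a row does not reach only later rows make up. A row lasts 1/12 s, in which the tool goes at most 41.7 mm and 7.16 degrees, less where a joint would pass 70% of its speed; a pose out of reach is approached as far as the arm can. A call with a gripper value outside its range is refused whole. The fingers move at their own pace and stop on an object; "force" is the grip in N (left out, the last holds). Time passes only in rows, so rows that repeat a pose let the fingers close. It gives the time, the measured TCP pose, the force and the opening at its end, in the units of the state.
- ctrl.get_state(): the state, without advancing time (a new reading comes with each control period).
- ctrl.read_camera(name): name is "scene" or "top" or "wrist"; returns (picture, depth): 480x640x3 uint8, red, green, blue; 480x640 float32, m along the optical axis (not along the pixel's ray), 0 where there is no reading.
- ctrl.camera_info(name): a dict with "fx", "fy", "cx", "cy" (pixels), "rvec" (rotation vector, rad) and "tvec" (3), from world to camera coordinates, as OpenCV has them; the wrist camera has in their place "mount" (4x4, takes a point from camera to tool coordinates, whose origin is the TCP and whose axes are the flange's). Camera axes: x right, y down, z forward; pixel columns grow to the right and rows downward; lengths in m; the calibration is good to about 2 mm. A picture is of the moment at which its call begins: read the wrist's pose just before it. camera_info takes no time and is no camera call.
- ctrl.sign_off(): hands the job in, once; it reports no verdict.
The state is a dict: "time": time; "qpos": joint angles; "dq": joint speeds; "joint_efforts": joint torques, N m; "eef_pos": TCP position; "tcp_rot": TCP orientation; "contact_force": force on the tool from outside, world axes, zero at the start; "wrist_torque": the same for the moment, N m; "opening": opening from 0.0 (shut) to 1.0 (fully open).
Only numpy, scipy, OpenCV 4.12 (cv2) and the standard library are available. Lean on these libraries where they do the work, as an engineer would, in place of code of your own. Each camera call takes 0.05 s, during which the arm holds its last target.

## Working session

There is one attempt and no reset: what is moved stays moved. The work goes in short steps, Python scripts to look and compute and a tool call to move; the robot and the scene stay as the last step left them, time stands still between calls to the robot, and variables do not carry over. Pictures are saved under pics/ and viewed, and the job is handed in when it is done.

Besides the shell and the picture viewer there is one more tool, called after ">>>" as a command line: name --argument value ..., lists and objects as JSON in quotes. carry_out: Moves the arm, as the interface text tells. Its arguments: {"type":"object","properties":{"commands":{"type":"array"},"force":{"type":"number"}},"required":["commands"]}

```bash
ls; mkdir -p pics; python3 - <<'E'
from plant import ctrl
import cv2,numpy as np
print(ctrl.get_state())
for n in("scene","top","wrist"):
    print(n,ctrl.camera_info(n))
for n in("scene","top"):
    im,d=ctrl.read_camera(n); cv2.imwrite(f"pics/{n}0.png",im[:,:,::-1]); np.savez(f"{n}0.npz",im=im,d=d)
E
```

```text
pics
{'time': 0.0, 'qpos': array([-1.37197808e+00,  2.87201465e-01,  1.57819562e+00, -5.70751460e-07,
        1.27861042e+00, -1.49993650e-01]), 'dq': array([ 0.00153311,  0.00012513,  0.00021614, -0.00016443, -0.00058083,
       -0.00131688]), 'joint_efforts': array([ 1.10784302e-03, -4.05970824e+01, -2.92628145e+01, -2.71197827e-06,
        5.73693032e-03,  5.24442058e-06]), 'eef_pos': array([ 0.23060892, -0.63371767,  0.24691319]), 'tcp_rot': array([ 9.84829062e-01,  1.73523084e-01, -2.97462163e-05, -1.20705954e-03]), 'contact_force': array([-0.01595085, -1.07348831,  1.168633  ]), 'wrist_torque': array([0.02599658, 0.02717992, 0.01179501]), 'opening': 0.9997944083748197}
scene {'fx': 505.6730215968884, 'fy': 505.6730215968884, 'cx': 320.41169887572477, 'cy': 238.29988266460416, 'rvec': array([ 1.06072146,  2.23236989, -1.22214322]), 'tvec': array([ 0.31156899, -0.17084896,  1.48349473])}
top {'fx': 494.02092735404597, 'fy': 494.02092735404597, 'cx': 324.74346545206436, 'cy': 235.89171179440868, 'rvec': array([ 2.13847413, -2.19186252,  0.11540604]), 'tvec': array([-0.01175453,  0.5006304 ,  1.40157256])}
wrist {'fx': 335.6507231802377, 'fy': 335.6507231802377, 'cx': 320.86002776781123, 'cy': 236.86591131244018, 'mount': array([[ 3.45985156e-05, -9.60321429e-01, -2.78895594e-01,
         7.03017041e-02],
       [ 9.99999976e-01,  9.40197091e-05, -1.99682705e-04,
        -4.07705034e-04],
       [ 2.17981263e-04, -2.78895581e-01,  9.60321408e-01,
        -1.26204275e-01],
       [ 0.00000000e+00,  0.00000000e+00,  0.00000000e+00,
         1.00000000e+00]])}
```

View pics/scene0.png

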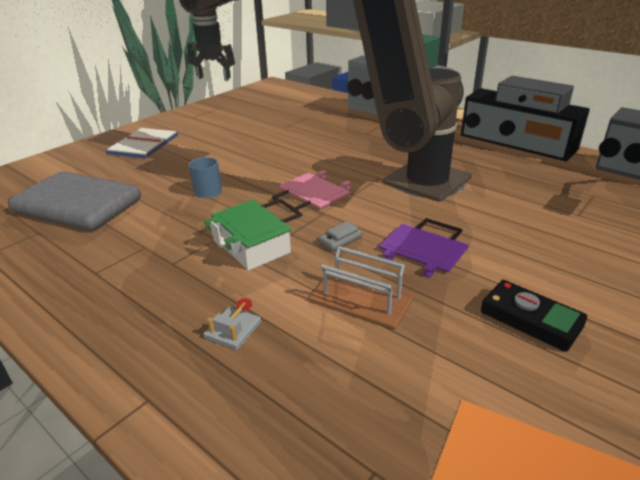

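View pics/top0.png

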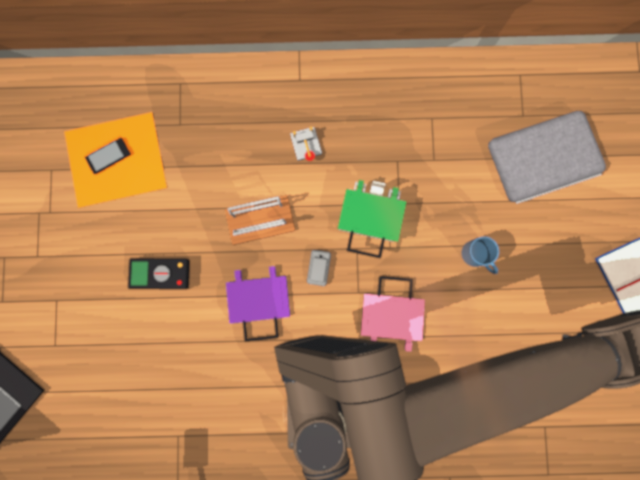

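Lid-shaped candidates in the top view are the green plate (373,215) on the white box, the pink plate (393,317) and the purple plate (258,300). The description picks the green one. Next I'll check it in a close crop and measure.

```bash
cat > h.py <<'E'
import numpy as np,cv2
from scipy.spatial.transform import Rotation as R
from plant import ctrl
def cam(n,st=None):
    c=ctrl.camera_info(n);K=np.array([[c['fx'],0,c['cx']],[0,c['fy'],c['cy']],[0,0,1]])
    if n=='wrist':
        T=np.eye(4);T[:3,:3]=R.from_quat(st['tcp_rot']).as_matrix();T[:3,3]=st['eef_pos'];T=T@c['mount']
        return K,T[:3,:3],T[:3,3]
    Rm=cv2.Rodrigues(c['rvec'])[0];return K,Rm.T,-Rm.T@c['tvec']
def ray(C,uv):
    K,Rw,o=C;uv=np.atleast_2d(uv).astype(float);d=np.c_[uv,np.ones(len(uv))]@np.linalg.inv(K).T@Rw.T
    return o,d
def plane(C,uv,z):
    o,d=ray(C,uv);return o+d*((z-o[2])/d[:,2])[:,None]
def depthpts(C,uv,dep):
    o,d=ray(C,uv);uv=np.atleast_2d(uv).astype(int);return o+d*dep[uv[:,1],uv[:,0]][:,None]
def proj(C,P):
    K,Rw,o=C;q=(np.atleast_2d(P)-o)@Rw@K.T;return q[:,:2]/q[:,2:]
def tri(rays):
    A=np.zeros((3,3));b=np.zeros(3)
    for o,d in rays:
        d=d.ravel()/np.linalg.norm(d);M=np.eye(3)-np.outer(d,d);A+=M;b+=M@o
    return np.linalg.solve(A,b)
E
python3 - <<'E'
from h import *
for n,(x,y,w,hh) in dict(top=(210,110,240,180),scene=(190,180,240,180)).items():
    z=np.load(f"{n}0.npz");im=z['im'];d=z['d'];C=cam(n)
    c=cv2.resize(im[y:y+hh,x:x+w],None,fx=3.3,fy=3.3,interpolation=cv2.INTER_CUBIC);cv2.imwrite(f"pics/{n}0c.png",c[:,:,::-1])
    hsv=cv2.cvtColor(im,cv2.COLOR_RGB2HSV)
    m=cv2.inRange(hsv,(50,100,60),(80,255,255));k,l,s,ce=cv2.connectedComponentsWithStats(m)
    for i in range(1,k):
        if s[i,4]>200:
            v,u=np.where(l==i);P=depthpts(C,np.c_[u,v],d);print(n,s[i],ce[i],np.median(P,0),np.percentile(P[:,2],[5,25,75,95]))
            r=cv2.minAreaRect(np.c_[u,v].astype(np.float32));b=cv2.boxPoints(r);print(b.round(1).tolist());print(plane(C,b,0.068).round(4).tolist())
E
```

```text
top [ 338  181   68   60 2549] [371.90270694 213.78854453] [ 0.55426966 -0.15741684  0.06807083] [0.06317244 0.06612345 0.07022132 0.07367623]
[[337.6000061035156, 228.1999969482422], [348.20001220703125, 177.89999389648438], [407.79998779296875, 190.5], [397.29998779296875, 240.8000030517578]]
[[0.5165, -0.0607, 0.068], [0.6598, -0.0948, 0.068], [0.6193, -0.2628, 0.068], [0.4769, -0.227, 0.068]]
top [131 262  17  23 376] [139.14893617 273.07712766] [0.40572442 0.50825945 0.03523827] [0.03011496 0.03312878 0.03743722 0.04058167]
[[131.0, 262.0], [147.0, 262.0], [147.0, 284.0], [131.0, 284.0]]
[[0.4358, 0.5191, 0.068], [0.4347, 0.4743, 0.068], [0.3735, 0.4735, 0.068], [0.3745, 0.518, 0.068]]
scene [ 205  200   86   47 2037] [249.65881198 222.97643594] [ 0.5614226  -0.14512718  0.06996528] [0.06749648 0.06892401 0.07088956 0.07283838]
[[203.3000030517578, 217.39999389648438], [275.79998779296875, 190.1999969482422], [290.70001220703125, 230.0], [218.1999969482422, 257.20001220703125]]
[[0.6094, -0.2572, 0.068], [0.4049, -0.2157, 0.068], [0.523, -0.054, 0.068], [0.6953, -0.1023, 0.068]]
scene [542 303  38  30 643] [560.82115086 317.42301711] [0.40585147 0.50998731 0.03774838] [0.0359516  0.03698299 0.03864124 0.0398583 ]
[[541.4000244140625, 321.29998779296875], [551.0999755859375, 299.8999938964844], [579.5999755859375, 312.70001220703125], [569.9000244140625, 334.1000061035156]]
[[0.4743, 0.4928, 0.068], [0.4072, 0.4859, 0.068], [0.4113, 0.5369, 0.068], [0.4762, 0.5411, 0.068]]
```

```bash
sleep 1
```

```text
(no output)
```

View pics/top0c.png

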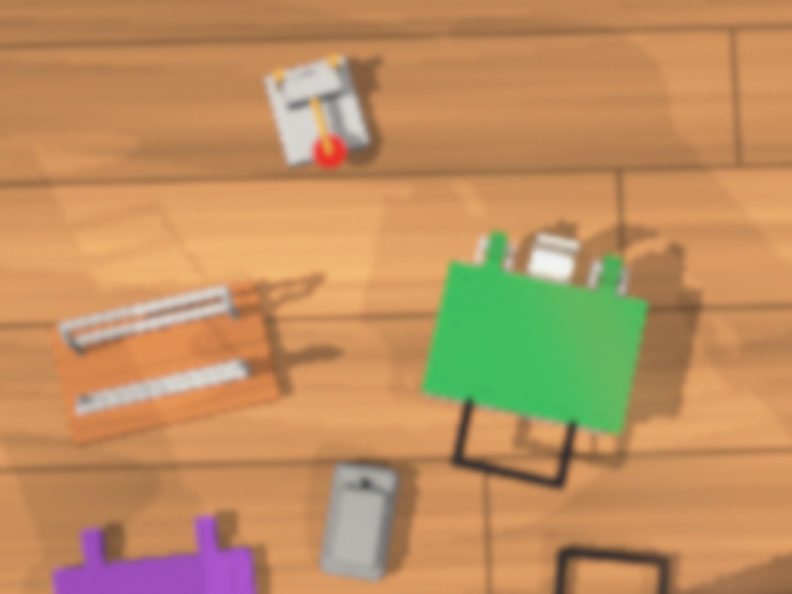

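View pics/scene0c.png

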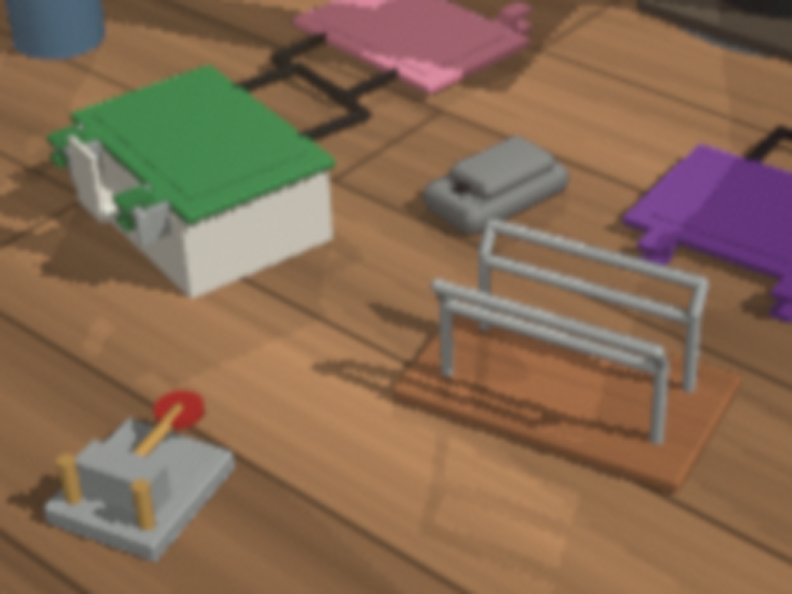

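The crops confirm the green plate on the white box, with its black loop bar from about (348,250) to (380,257) in the top view. The hinge forks and white stop are on the far side. Next, bar and rack positions.

```bash
python3 - <<'E'
from h import *
T=cam('top');S=cam('scene')
c2t=lambda p:(p[0]/3.3+210,p[1]/3.3+110)
c2s=lambda p:(p[0]/3.3+190,p[1]/3.3+180)
def P(name,a,b):
    X=tri([ray(T,c2t(a))and (ray(T,c2t(a))[0],ray(T,c2t(a))[1]),ray(S,c2s(b))])
    print(name,X.round(4), 'top@.064',plane(T,c2t(a),.064).round(4))
P('bar A (y+)',(457,462),(368,115))
P('bar B',(562,484),(277,58))
P('plate near L',(423,392),(334,160)); P('plate near R',(622,432),(210,68))
P('plate far L',(450,264),(192,218)); P('plate far R',(648,300),(74,118))
# rack hoops top: top view rails: far rail upper (62,328)-(228,290) ; near rail (78,405)-(247,367)
P('rack far top L',(62,328),(662,355)); P('rack far top R',(228,290),(437,287))
P('rack near top L',(78,405),(706,284)); P('rack near top R',(247,367),(490,224))
print('rack base corners z.012',plane(T,[c2t(p) for p in [(55,325),(262,283),(282,395),(75,443)]],.012).round(4))
E
```

```text
bar A (y+) [ 0.453  -0.0877  0.0629] top@.064 [[ 0.4547 -0.0897  0.064 ]]
bar B [ 0.4374 -0.182   0.0712] top@.064 [[ 0.4338 -0.1783  0.064 ]]
plate near L [ 0.5147 -0.0618  0.0649] top@.064 [[ 0.5154 -0.0625  0.064 ]]
plate near R [ 0.4751 -0.2292  0.064 ] top@.064 [[ 0.4769 -0.2311  0.064 ]]
plate far L [ 0.6249 -0.0879  0.0646] top@.064 [[ 0.6259 -0.0888  0.064 ]]
plate far R [ 0.5878 -0.2558  0.0634] top@.064 [[ 0.5902 -0.258   0.064 ]]
rack far top L [0.5741 0.2444 0.0822] top@.064 [[0.5784 0.2459 0.064 ]]
rack far top R [0.603  0.1031 0.0824] top@.064 [[0.608  0.1029 0.064 ]]
rack near top L [0.5073 0.2306 0.0868] top@.064 [[0.5115 0.2325 0.064 ]]
rack near top R [0.5354 0.0888 0.0856] top@.064 [[0.5407 0.0876 0.064 ]]
rack base corners z.012 [[0.59   0.2623 0.012 ]
 [0.6234 0.0772 0.012 ]
 [0.5222 0.0612 0.012 ]
 [0.484  0.245  0.012 ]]
```

```bash
cat >> h.py <<'E'
def Rt(yaw_deg,tilt=0):
    a=np.radians(yaw_deg);y=np.array([np.cos(a),np.sin(a),0]);z=np.array([0,0,-1.]);x=np.cross(y,z)
    M=np.c_[x,y,z]
    return M@R.from_euler('x',tilt,degrees=True).as_matrix()
def delta(pos,yaw,tilt=0):
    s=ctrl.get_state();M=R.from_quat(s['tcp_rot']).as_matrix()
    print('pos',(M.T@(np.array(pos)-s['eef_pos'])).round(4),'rot',R.from_matrix(M.T@Rt(yaw,tilt)).as_rotvec().round(4))
def show():
    s=ctrl.get_state();M=R.from_quat(s['tcp_rot']).as_matrix()
    print('t',round(s['time'],2),'p',s['eef_pos'].round(4),'yaw',np.degrees(np.arctan2(M[1,1],M[0,1])).round(2),'z',M[:,2].round(4),'F',s['contact_force'].round(2),'M',s['wrist_torque'].round(2),'open',round(s['opening'],3),'q',s['qpos'].round(3))
E
python3 -c "
from h import *
show();delta([.445,-.134,.2],-13.2)"
```

```text
t 0.1 p [ 0.2306 -0.6338  0.2471] yaw -70.02 z [-4.0e-04  2.1e-03 -1.0e+00] F [ 0.67  0.52 -0.16] M [ 0.01 -0.06  0.06] open 0.999 q [-1.372  0.287  1.578 -0.     1.279 -0.15 ]
pos [ 0.3723 -0.3963  0.048 ] rot [-0.0018 -0.0013 -0.9916]
```

>>> carry_out --commands '[{"delta_pos":[0.372,-0.396,0.048],"delta_rot":[-0.002,-0.001,-0.992],"claw":45},{"delta_pos":[0.372,-0.396,0.048],"delta_rot":[-0.002,-0.001,-0.992],"claw":45},{"delta_pos":[0.372,-0.396,0.048],"delta_rot":[-0.002,-0.001,-0.992],"claw":45},{"delta_pos":[0.372,-0.396,0.048],"delta_rot":[-0.002,-0.001,-0.992],"claw":45},{"delta_pos":[0.372,-0.396,0.048],"delta_rot":[-0.002,-0.001,-0.992],"claw":45},{"delta_pos":[0.372,-0.396,0.048],"delta_rot":[-0.002,-0.001,-0.992],"claw":45},{"delta_pos":[0.372,-0.396,0.048],"delta_rot":[-0.002,-0.001,-0.992],"claw":45},{"delta_pos":[0.372,-0.396,0.048],"delta_rot":[-0.002,-0.001,-0.992],"claw":45}]'

```text
time: 0.77
eef_pos: [0.3616, -0.327, 0.2182]
tcp_rot: [0.782, 0.623, 0.0, -0.0]
contact_force: [0.8, -0.4, -0.7]
opening: 0.449
```

```bash
python3 -c "
from h import *
show();delta([.445,-.134,.2],-13.2)"
```

```text
t 0.77 p [ 0.3616 -0.327   0.2182] yaw -12.86 z [ 2.e-04  7.e-04 -1.e+00] F [ 0.77 -0.4  -0.74] M [ 0.01  0.01 -0.02] open 0.449 q [-9.440e-01 -1.080e-01  2.056e+00  1.000e-03  1.194e+00 -7.200e-01]
pos [0.2067 0.0384 0.0183] rot [ 0.     -0.0007  0.0059]
```

>>> carry_out --commands '[{"delta_pos":[0.207,0.038,0.018],"delta_rot":[0,0,0.006],"claw":45},{"delta_pos":[0.207,0.038,0.018],"delta_rot":[0,0,0.006],"claw":45},{"delta_pos":[0.207,0.038,0.018],"delta_rot":[0,0,0.006],"claw":45},{"delta_pos":[0.207,0.038,0.018],"delta_rot":[0,0,0.006],"claw":45},{"delta_pos":[0.207,0.038,0.018],"delta_rot":[0,0,0.006],"claw":45},{"delta_pos":[0.207,0.038,0.018],"delta_rot":[0,0,0.006],"claw":45},{"delta_pos":[0.207,0.038,0.018],"delta_rot":[0,0,0.006],"claw":45}]'

```text
time: 1.35
eef_pos: [0.4448, -0.1311, 0.1996]
tcp_rot: [0.782, 0.623, -0.0, -0.001]
contact_force: [-0.5, -0.0, -1.2]
opening: 0.453
```

```bash
python3 -c "
from h import *
show();st=ctrl.get_state()
im,d=ctrl.read_camera('wrist');cv2.imwrite('pics/w1.png',im[:,:,::-1]);np.savez('w1.npz',im=im,d=d,p=st['eef_pos'],q=st['tcp_rot'])
C=cam('wrist',st);print(proj(C,[[.445,-.134,.064],[.453,-.088,.064],[.436,-.18,.064]]))"
```

```text
t 1.35 p [ 0.4448 -0.1311  0.1996] yaw -12.92 z [-0.0012  0.0014 -1.    ] F [-0.54 -0.01 -1.24] M [0.02 0.   0.02] open 0.453 q [-5.060e-01 -1.450e-01  2.125e+00  1.000e-03  1.163e+00 -2.810e-01]
[[323.02047071 234.23928389]
 [319.90891874 176.07342818]
 [324.70015522 287.35830688]]
```

View pics/w1.png

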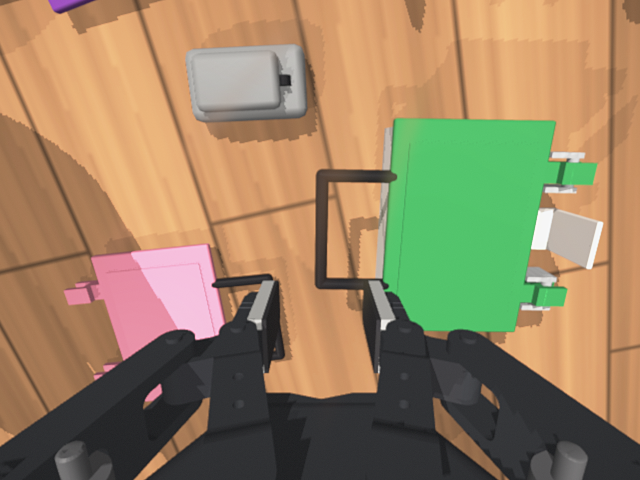

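The wrist view shows the bar of the green lid as a dark vertical line at u≈322, v≈171–288. The fingers (265 and 380) straddle its line, and the stop is at (575,238).

```bash
python3 - <<'E'
from h import *
z=np.load('w1.npz');st=dict(eef_pos=z['p'],tcp_rot=z['q']);C=cam('wrist',st);g=z['im'].max(2)
row=lambda v:np.where(g[v,300:350]<70)[0]+300
us=[row(v).mean() for v in range(190,272,5)];print(np.round(us,1))
col=[ (np.where(g[150:310,u]<70)[0]+150) for u in (320,322,324)];print([(c.min(),c.max()) for c in col])
v0=np.mean([c.min() for c in col]);v1=np.mean([c.max()for c in col])
f=np.polyfit(range(190,272,5),us,1);mid=[np.polyval(f,(v0+v1)/2),(v0+v1)/2]
T=cam('top');S=cam('scene')
mt=np.mean([(457,462),(562,484)],0)/3.3+[210,110];ms=np.mean([(368,115),(277,58)],0)/3.3+[190,180]
print('bar mid wrist+top+scene',tri([ray(C,mid),ray(T,mt),ray(S,ms)]).round(4),'wrist@.064',plane(C,mid,.064),'w+s',tri([ray(C,mid),ray(S,ms)]))
e=plane(C,[[np.polyval(f,v0),v0],[np.polyval(f,v1),v1]],.064);print(e,np.degrees(np.arctan2(*(e[0]-e[1])[:2])))
d=z['d'];uv=np.array([[round(u),v] for u,v in zip(us,range(190,272,5))]);print('depth z',np.median(depthpts(C,uv,d),0))
h=cv2.cvtColor(z['im'],cv2.COLOR_RGB2HSV);m=cv2.inRange(h,(50,100,60),(80,255,255));m=cv2.morphologyEx(m,cv2.MORPH_OPEN,np.ones((45,45)))
r=cv2.boxPoints(cv2.minAreaRect(np.argwhere(m)[:,::-1].astype(np.float32)));q=plane(C,r,.068);print(r.round(0).tolist());print(q.round(4),q.mean(0).round(4))
delta([.4435,-.1335,.1],-13)
E
```

```text
[  nan   nan   nan   nan   nan 326.  326.  325.5 322.7 322.  321.8 321.2
 320.7 321.  320.8 320.5 320.5]
[(np.int64(250), np.int64(288)), (np.int64(245), np.int64(288)), (np.int64(235), np.int64(288))]
bar mid wrist+top+scene [nan nan nan] wrist@.064 [[nan nan nan]] w+s [nan nan nan]
[[nan nan nan]
 [nan nan nan]] nan<stdin>:4: RuntimeWarning: Mean of empty slice.
  ret = ret.dtype.type(ret / rcount)
Traceback (most recent call last):
ValueError: cannot convert float NaN to integer
```

```bash
python3 - <<'E'
from h import *
z=np.load('w1.npz');st=dict(eef_pos=z['p'],tcp_rot=z['q']);C=cam('wrist',st);im=z['im'];g=cv2.cvtColor(im,cv2.COLOR_RGB2HSV)
m=((g[...,1]<90)&(g[...,2]<110))
us=[(np.where(m[v,300:350])[0]+300).mean() for v in range(190,272,5)];print(np.round(us,1))
col=[(np.where(m[150:310,u])[0]+150) for u in (319,321,323)];print([(c.min(),c.max()) for c in col])
v0=np.mean([c.min() for c in col]);v1=np.mean([c.max()for c in col])
f=np.polyfit(range(190,272,5),us,1);mid=[np.polyval(f,(v0+v1)/2),(v0+v1)/2]
T=cam('top');S=cam('scene')
mt=np.mean([(457,462),(562,484)],0)/3.3+[210,110];ms=np.mean([(368,115),(277,58)],0)/3.3+[190,180]
print('bar mid wrist+top+scene',tri([ray(C,mid),ray(T,mt),ray(S,ms)]).round(4),'wrist@.064',plane(C,mid,.064),'w+s',tri([ray(C,mid),ray(S,ms)]))
e=plane(C,[[np.polyval(f,v0),v0],[np.polyval(f,v1),v1]],.064);print(e,np.degrees(np.arctan2(*(e[0]-e[1])[:2])))
d=z['d'];uv=np.array([[round(u),v] for u,v in zip(us,range(190,272,5))]);print('depth z',np.median(depthpts(C,uv,d),0))
m=cv2.inRange(g,(50,100,60),(80,255,255));m=cv2.morphologyEx(m,cv2.MORPH_OPEN,np.ones((45,45)))
r=cv2.boxPoints(cv2.minAreaRect(np.argwhere(m)[:,::-1].astype(np.float32)));q=plane(C,r,.068);print(r.round(0).tolist());print(q.round(4),q.mean(0).round(4))
delta([.4445,-.1335,.1],-13)
E
```

```text
[321.  321.  320.5 321.  321.  321.1 320.5 320.5 320.5 320.5 320.5 320.5
 320.5 320.5 320.5 320.5 320.5]
[(np.int64(171), np.int64(288)), (np.int64(170), np.int64(288)), (np.int64(170), np.int64(288))]
bar mid wrist+top+scene [ 0.4449 -0.1326  0.0664] wrist@.064 [[ 0.44408574 -0.12942967  0.064     ]] w+s [ 0.44624359 -0.13082607  0.06807553]
[[ 0.45483878 -0.08394684  0.064     ]
 [ 0.43219195 -0.17973764  0.064     ]] 13.30161023519268
depth z [ 0.44378521 -0.12846028  0.06980042]
[[384.0, 328.0], [389.0, 117.0], [548.0, 121.0], [544.0, 332.0]]
[[ 0.4779 -0.2272  0.068 ]
 [ 0.5111 -0.0575  0.068 ]
 [ 0.6238 -0.0859  0.068 ]
 [ 0.6129 -0.2616  0.068 ]] [ 0.5564 -0.1581  0.068 ]
pos [-0.0008  0.0002  0.0999] rot [-0.0009 -0.0004 -0.0008]
```

Views agree: the bar centre is at (0.4445, −0.1315, ≈0.065) and lid x points at −13.2°. Descending.

>>> carry_out --commands '[{"delta_pos":[0,0,0.04],"delta_rot":[-0.001,0,0.004],"claw":45},{"delta_pos":[0,0,0.08],"delta_rot":[-0.001,0,0.004],"claw":45},{"delta_pos":[0,0,0.11],"delta_rot":[-0.001,0,0.004],"claw":45},{"delta_pos":[0,0,0.1375],"delta_rot":[-0.001,0,0.004],"claw":45},{"delta_pos":[0,0,0.1375],"delta_rot":[-0.001,0,0.004],"claw":45},{"delta_pos":[0,0,0.1375],"delta_rot":[-0.001,0,0.004],"claw":45}]'

```text
time: 1.9
eef_pos: [0.4432, -0.1336, 0.0614]
tcp_rot: [0.785, 0.62, -0.001, -0.002]
contact_force: [0.3, 0.7, 0.2]
opening: 0.447
```

```bash
python3 -c "
from h import *
show();st=ctrl.get_state()
im,d=ctrl.read_camera('wrist');cv2.imwrite('pics/w2.png',im[:,:,::-1])
im,d=ctrl.read_camera('scene');cv2.imwrite('pics/s2.png',cv2.resize(im[130:290,150:400],None,fx=3,fy=3)[:,:,::-1])"
```

```text
t 1.9 p [ 0.4432 -0.1336  0.0614] yaw -13.41 z [-0.0033  0.002  -1.    ] F [0.26 0.69 0.17] M [-0.01  0.02  0.03] open 0.447 q [-0.513  0.071  2.209  0.     0.865 -0.279]
```

View pics/w2.png

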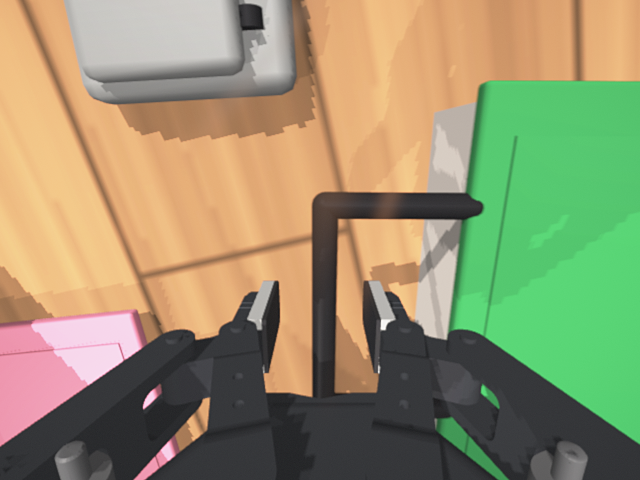

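View pics/s2.png

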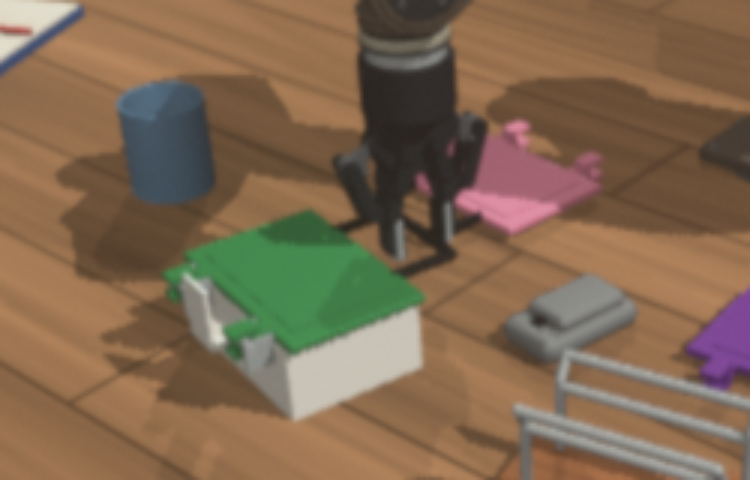

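The bar runs at u≈323 between the pads (268 and 378), with its midpoint near them. Closing gently.

>>> carry_out --commands '[{"delta_pos":[0,0,0],"delta_rot":[0,0,0],"claw":0},{"delta_pos":[0,0,0],"delta_rot":[0,0,0],"claw":0},{"delta_pos":[0,0,0],"delta_rot":[0,0,0],"claw":0},{"delta_pos":[0,0,0],"delta_rot":[0,0,0],"claw":0},{"delta_pos":[0,0,0],"delta_rot":[0,0,0],"claw":0},{"delta_pos":[0,0,0],"delta_rot":[0,0,0],"claw":0}]' --force 30

```text
time: 2.5
eef_pos: [0.4449, -0.1348, 0.0658]
tcp_rot: [0.784, 0.62, -0.001, 0.001]
contact_force: [-6.2, -0.4, 6.0]
opening: 0.105
```

```bash
python3 -c "
from h import *
show();s=ctrl.get_state();M=R.from_quat(s['tcp_rot']).as_matrix()
h0=s['eef_pos']-0.002*M[:,2]
ang=np.radians(-13.2);ex=np.array([np.cos(ang),np.sin(ang),0]);r=.19
for a in range(0,96,5):
    t=np.radians(a);off=ex*r*(1-np.cos(t))+np.array([0,0,r*np.sin(t)])
    print(a,(M.T@off).round(4))
"
```

```text
t 2.5 p [ 0.4449 -0.1348  0.0658] yaw -13.31 z [ 2.0e-04 -2.2e-03 -1.0e+00] F [-6.18 -0.41  5.95] M [-0.13  0.93 -0.12] open 0.105 q [-5.120e-01  6.500e-02  2.205e+00 -2.000e-03  8.700e-01 -2.780e-01]
0 [0. 0. 0.]
5 [-0.      0.0007 -0.0166]
10 [-0.0001  0.0029 -0.033 ]
15 [-0.0001  0.0065 -0.0492]
20 [-0.0001  0.0115 -0.065 ]
25 [-0.0001  0.0179 -0.0803]
30 [-0.0001  0.0255 -0.095 ]
35 [-0.0002  0.0344 -0.109 ]
40 [-0.0002  0.0445 -0.1221]
45 [-0.0002  0.0557 -0.1343]
50 [-0.0002  0.068  -0.1455]
55 [-0.0002  0.0811 -0.1556]
60 [-0.0002  0.0951 -0.1645]
65 [-1.000e-04  1.098e-01 -1.721e-01]
70 [-1.000e-04  1.251e-01 -1.785e-01]
75 [-1.000e-04  1.410e-01 -1.834e-01]
80 [-1.000e-04  1.571e-01 -1.870e-01]
85 [-1.000e-04  1.736e-01 -1.892e-01]
90 [-0.      0.1901 -0.1899]
95 [ 0.      0.2067 -0.1891]
```

>>> carry_out --commands '[{"delta_pos":[0,0.0005,-0.01],"delta_rot":[0,0,0],"claw":0},{"delta_pos":[0,0.001,-0.02],"delta_rot":[0,0,0],"claw":0},{"delta_pos":[0,0.0025,-0.03],"delta_rot":[0,0,0],"claw":0},{"delta_pos":[0,0.004,-0.0395],"delta_rot":[0,0,0],"claw":0},{"delta_pos":[0,0.0065,-0.049],"delta_rot":[0,0,0],"claw":0},{"delta_pos":[0,0.0095,-0.0585],"delta_rot":[0,0,0],"claw":0},{"delta_pos":[0,0.0125,-0.068],"delta_rot":[0,0,0],"claw":0},{"delta_pos":[0,0.0165,-0.0775],"delta_rot":[0,0,0],"claw":0}]'

```text
time: 3.17
eef_pos: [0.4607, -0.1382, 0.1441]
tcp_rot: [0.784, 0.62, -0.001, 0.0]
contact_force: [-4.2, 1.0, -2.2]
opening: 0.102
```

```bash
cat >> h.py <<'E'
EX=np.array([np.cos(np.radians(-13.2)),np.sin(np.radians(-13.2)),0])
def arc(angs,H=(.6297,-.1769,.064)):
    s=ctrl.get_state();M=R.from_quat(s['tcp_rot']).as_matrix();g=s['eef_pos']-.002*M[:,2]-np.array(H)
    print('radius',np.hypot(g@EX,g[2]).round(4),'ang',np.degrees(np.arctan2(g[2],-(g@EX))).round(1),'side',(g@np.cross([0,0,1],EX)).round(4))
    Rt_=Rt(-13.2);print('rot',R.from_matrix(M.T@Rt_).as_rotvec().round(4))
    for a in angs:
        t=np.radians(a);p=np.array(H)+.19*(-EX*np.cos(t)+np.array([0,0,np.sin(t)]))+[0,0,-.002]
        print(a,(M.T@(p-s['eef_pos'])).round(4))
E
python3 -c "
from h import *
show();arc(range(24,60,4))
im,d=ctrl.read_camera('scene');cv2.imwrite('pics/s3.png',cv2.resize(im[130:290,150:400],None,fx=3,fy=3)[:,:,::-1])"
```

```text
t 3.17 p [ 0.4607 -0.1382  0.1441] yaw -13.3 z [-0.0013 -0.0016 -1.    ] F [-4.18  1.04 -2.15] M [ 0.28  0.8  -0.1 ] open 0.102 q [-5.020e-01 -3.000e-02  2.130e+00 -2.000e-03  1.042e+00 -2.680e-01]
radius 0.1918 ang 25.3 side -0.0009
rot [-0.0009  0.0018 -0.0018]
24 [ 0.0009 -0.0002  0.0048]
28 [ 0.0009  0.0056 -0.0071]
32 [ 0.0009  0.0122 -0.0186]
36 [ 0.0009  0.0196 -0.0296]
40 [ 0.0009  0.0278 -0.0401]
44 [ 0.0009  0.0366 -0.0499]
48 [ 0.0009  0.0462 -0.0591]
52 [ 0.0009  0.0563 -0.0677]
56 [ 0.0009  0.067  -0.0755]
```

View pics/s3.png

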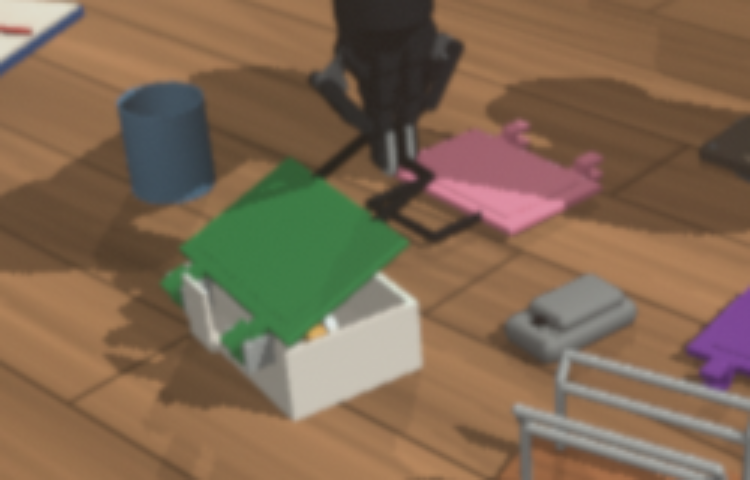

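The lid is about 25° open and turning in the grip. Forces are small, so I'll continue along the arc.

>>> carry_out --commands '[{"delta_pos":[0,0.005,-0.008],"delta_rot":[0,0,0],"claw":0},{"delta_pos":[0,0.011,-0.019],"delta_rot":[0,0,0],"claw":0},{"delta_pos":[0,0.019,-0.0295],"delta_rot":[0,0,0],"claw":0},{"delta_pos":[0,0.0275,-0.04],"delta_rot":[0,0,0],"claw":0},{"delta_pos":[0,0.0365,-0.05],"delta_rot":[0,0,0],"claw":0},{"delta_pos":[0,0.046,-0.059],"delta_rot":[0,0,0],"claw":0},{"delta_pos":[0,0.056,-0.0675],"delta_rot":[0,0,0],"claw":0},{"delta_pos":[0,0.067,-0.0755],"delta_rot":[0,0,0],"claw":0}]'

```text
time: 3.88
eef_pos: [0.5268, -0.1541, 0.2265]
tcp_rot: [0.784, 0.621, -0.002, 0.0]
contact_force: [-5.9, 1.2, 6.8]
opening: 0.104
```

```bash
python3 -c "
from h import *
show();arc(range(56,92,4))"
```

```text
t 3.88 p [ 0.5268 -0.1541  0.2265] yaw -13.27 z [-0.003  -0.0029 -1.    ] F [-5.86  1.23  6.78] M [ 0.24  0.99 -0.06] open 0.104 q [-0.468  0.029  1.908 -0.004  1.206 -0.235]
radius 0.1953 ang 57.4 side -0.0013
rot [-0.0023  0.0035 -0.0011]
56 [ 0.0014 -0.0009  0.0069]
60 [ 0.0013  0.0104 -0.0001]
64 [ 0.0013  0.0221 -0.0064]
68 [ 0.0013  0.0342 -0.0118]
72 [ 0.0013  0.0466 -0.0163]
76 [ 0.0013  0.0593 -0.02  ]
80 [ 0.0013  0.0723 -0.0228]
84 [ 0.0013  0.0854 -0.0247]
88 [ 0.0014  0.0987 -0.0256]
```

>>> carry_out --commands '[{"delta_pos":[0,0.009,-0.006],"delta_rot":[0,0,0],"claw":0},{"delta_pos":[0,0.02,-0.013],"delta_rot":[0,0,0],"claw":0},{"delta_pos":[0,0.032,-0.0185],"delta_rot":[0,0,0],"claw":0},{"delta_pos":[0,0.0445,-0.023],"delta_rot":[0,0,0],"claw":0},{"delta_pos":[0,0.0575,-0.0265],"delta_rot":[0,0,0],"claw":0},{"delta_pos":[0,0.071,-0.029],"delta_rot":[0,0,0],"claw":0},{"delta_pos":[0,0.0845,-0.031],"delta_rot":[0,0,0],"claw":0},{"delta_pos":[0,0.0975,-0.032],"delta_rot":[0,0,0],"claw":0}]'

```text
time: 4.55
eef_pos: [0.624, -0.1775, 0.2608]
tcp_rot: [0.784, 0.621, -0.001, 0.003]
contact_force: [-1.9, -0.3, 1.2]
opening: 0.096
```

```bash
python3 -c "
from h import *
show();arc([88,90,92,94])
im,d=ctrl.read_camera('scene');np.savez('s4.npz',im=im,d=d);cv2.imwrite('pics/s4.png',cv2.resize(im[110:290,150:400],None,fx=3,fy=3)[:,:,::-1])
im,d=ctrl.read_camera('top');np.savez('t4.npz',im=im,d=d);cv2.imwrite('pics/t4.png',cv2.resize(im[110:310,260:510],None,fx=3,fy=3)[:,:,::-1])"
```

```text
t 4.55 p [ 0.624  -0.1775  0.2608] yaw -13.25 z [ 0.0017 -0.0057 -1.    ] F [-1.89 -0.28  1.16] M [-0.02  0.45  0.03] open 0.096 q [-0.432  0.219  1.635 -0.005  1.284 -0.199]
radius 0.1988 ang 88.4 side -0.0019
rot [ 0.0029  0.0051 -0.0008]
88 [ 0.0019 -0.0012  0.0089]
90 [0.0019 0.0054 0.0088]
92 [0.0019 0.012  0.0089]
94 [0.0019 0.0187 0.0093]
```

View pics/s4.png

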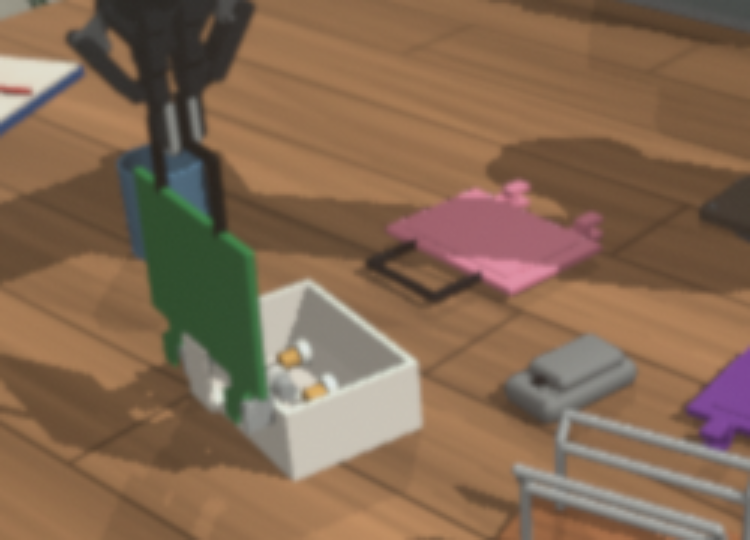

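View pics/t4.png

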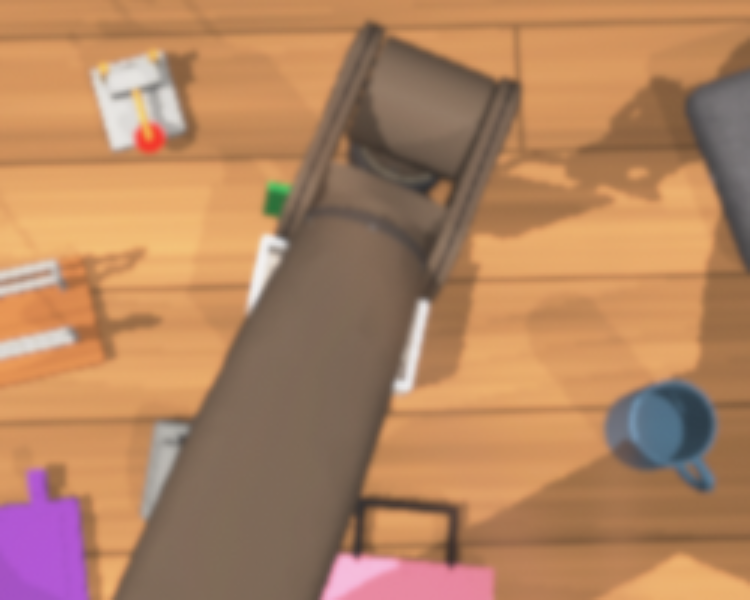

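```bash
python3 -c "
from h import *
show();st=ctrl.get_state()
im,d=ctrl.read_camera('wrist');np.savez('w4.npz',im=im,d=d,p=st['eef_pos'],q=st['tcp_rot']);cv2.imwrite('pics/w4.png',im[:,:,::-1])
z=np.load('s4.npz')['im'];cv2.imwrite('pics/s4b.png',cv2.resize(z[120:255,180:270],None,fx=6,fy=6*.74,interpolation=cv2.INTER_CUBIC)[:,:,::-1])
"
```

```text
t 4.65 p [ 0.6244 -0.1776  0.2607] yaw -13.25 z [ 0.0025 -0.0056 -1.    ] F [-0.84  0.29  3.89] M [-0.01  0.41  0.03] open 0.097 q [-0.432  0.219  1.634 -0.004  1.283 -0.199]
```

View pics/w4.png

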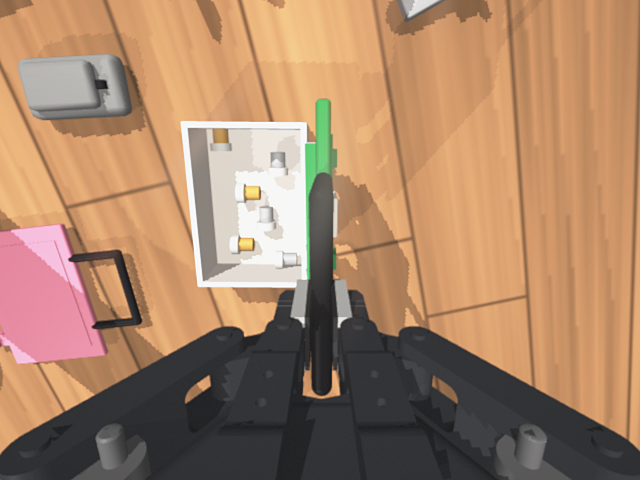

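View pics/s4b.png

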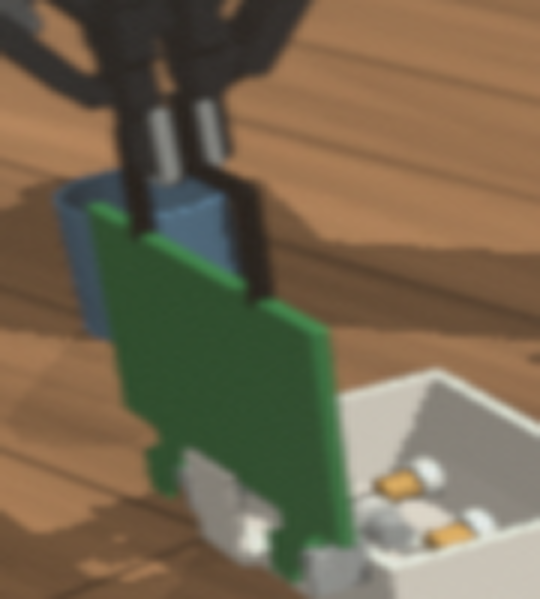

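The wrist view shows the bar (u≈322, v≈178–392) still gripped, slid about 7 mm toward the fingertips. The lid is nearly upright, with its forks on the pins. I'll nudge it the last bit with a firmer grip and measure the plate's tilt from a plane fit.

>>> carry_out --commands '[{"delta_pos":[0,0.003,0.0],"delta_rot":[0,0,0],"claw":0},{"delta_pos":[0,0.006,0.0],"delta_rot":[0,0,0],"claw":0},{"delta_pos":[0,0.006,0.0],"delta_rot":[0,0,0],"claw":0},{"delta_pos":[0,0.006,0.0],"delta_rot":[0,0,0],"claw":0}]' --force 50

```text
time: 5.03
eef_pos: [0.6293, -0.1788, 0.2609]
tcp_rot: [0.784, 0.621, -0.001, 0.003]
contact_force: [-3.0, -0.2, 1.6]
opening: 0.088
```

```bash
cat >> h.py <<'E'
def lidplane(fn):
    im,d=ctrl.read_camera('scene');np.savez(fn,im=im,d=d);C=cam('scene')
    g=cv2.cvtColor(im,cv2.COLOR_RGB2HSV);m=cv2.inRange(g,(50,100,40),(80,255,255));k,l,s,ce=cv2.connectedComponentsWithStats(m)
    i=1+np.argmax([x[4] if x[0]<480 else 0 for x in s[1:]]);mm=cv2.morphologyEx((l==i).astype(np.uint8),cv2.MORPH_OPEN,np.ones((13,13)))
    me=cv2.erode(mm,np.ones((5,5)));v,u=np.where(me);P=depthpts(C,np.c_[u,v],d)
    for _ in range(3):
        c=P.mean(0);n=np.linalg.svd(P-c)[2][2];r=(P-c)@n;P=P[abs(r)<2.5*r.std()]
    n*=np.sign(n[0]);print('plane n',n.round(3),'tilt',np.degrees(np.arcsin(n[2])).round(2),'yaw',np.degrees(np.arctan2(n[1],n[0])).round(2),'c',c.round(4),len(P),r.std())
    cnt=max(cv2.findContours(mm,0,2)[0],key=cv2.contourArea).reshape(-1,2);o,dd=ray(C,cnt);Q=o+dd*(((c-o)@n)/(dd@n))[:,None]
    print('plate z',Q[:,2].min().round(4),Q[:,2].max().round(4),'centre',(.5*(Q.min(0)+Q.max(0))).round(4))
    return im
E
python3 -c "
from h import *
show();arc([88]);lidplane('s5.npz')"
```

```text
t 5.03 p [ 0.6293 -0.1788  0.2609] yaw -13.26 z [ 0.0019 -0.0057 -1.    ] F [-2.97 -0.18  1.56] M [-0.    0.51 -0.05] open 0.088 q [-0.43   0.23   1.621 -0.005  1.286 -0.197]
radius 0.1989 ang 90.0 side -0.0019
rot [ 0.0031  0.0051 -0.001 ]
88 [ 0.002  -0.0067  0.009 ]
plane n [0. 0. 0.] tilt 0.0 yaw 0.0 c [nan nan nan] 0 nanh.py:48: RuntimeWarning: Mean of empty slice.
  c=P.mean(0);n=np.linalg.svd(P-c)[2][2];r=(P-c)@n;P=P[abs(r)<2.5*r.std()]
  ret = um.true_divide(
  ret = _var(a, axis=axis, dtype=dtype, out=out, ddof=ddof,
  arrmean = um.true_divide(arrmean, div, out=arrmean,
  ret = ret.dtype.type(ret / rcount)
Traceback (most recent call last):
  File "h.py", line 50, in lidplane
    cnt=max(cv2.findContours(mm,0,2)[0],key=cv2.contourArea).reshape(-1,2);o,dd=ray(C,cnt);Q=o+dd*(((c-o)@n)/(dd@n))[:,None]
        ~~~^^^^^^^^^^^^^^^^^^^^^^^^^^^^^^^^^^^^^^^^^^^^^^^^^
ValueError: max() iterable argument is empty
```

```bash
sed -i "s/im,d=ctrl.read_camera('scene');np.savez(fn,im=im,d=d);C=cam('scene')/z=np.load(fn) if re else None\n    if re: im,d=z['im'],z['d']\n    else:\n        im,d=ctrl.read_camera('scene');np.savez(fn,im=im,d=d)\n    C=cam('scene')/; s/def lidplane(fn)/def lidplane(fn,re=0)/; s/x\[4\] if x\[0\]<480 else 0/x[4] if x[0]<480 and x[1]>85 else 0/; s/(13,13)/(9,9)/" h.py
python3 -c "
from h import *
im=np.load('s5.npz')['im'];g=cv2.cvtColor(im,cv2.COLOR_RGB2HSV);print(g[195,215],g[205,220])
lidplane('s5.npz',1);lidplane('s4.npz',1)"
```

```text
[ 57 105  78] [ 58 100  79]
plane n [ 0.974 -0.227  0.006] tilt 0.35 yaw -13.12 c [ 0.6291 -0.2004  0.1684] 113 0.0008311714666943817
plate z 0.1516 0.2113 centre [ 0.6298 -0.197   0.1815]
plane n [ 0.975 -0.222  0.032] tilt 1.84 yaw -12.82 c [ 0.6296 -0.1877  0.1516] 414 0.000764031288721914
plate z 0.0925 0.21 centre [ 0.6329 -0.1713  0.1513]
```

>>> carry_out --commands '[{"delta_pos":[0,0,0.003],"delta_rot":[0,0,0],"claw":0},{"delta_pos":[0,0,0.006],"delta_rot":[0,0,0],"claw":0},{"delta_pos":[0,0,0.008],"delta_rot":[0,0,0],"claw":0},{"delta_pos":[0,0,0.008],"delta_rot":[0,0,0],"claw":0}]' --force 20

```text
time: 5.42
eef_pos: [0.6327, -0.1799, 0.2601]
tcp_rot: [0.784, 0.621, 0.003, 0.009]
contact_force: [0.0, 0.0, 15.2]
opening: 0.093
```

```bash
sed -i 's/(50,100,40)/(50,75,40)/' h.py
python3 -c "
from h import *
show();arc([88]);lidplane('s4.npz',1);lidplane('s5.npz',1);im=lidplane('s6.npz');cv2.imwrite('pics/s6b.png',cv2.resize(im[120:255,180:270],None,fx=6,fy=6*.74,interpolation=cv2.INTER_CUBIC)[:,:,::-1])"
```

```text
t 5.42 p [ 0.6327 -0.1799  0.2601] yaw -13.25 z [ 0.0156 -0.0107 -0.9998] F [1.000e-02 3.000e-02 1.517e+01] M [ 0.03  0.03 -0.02] open 0.093 q [-0.43   0.231  1.621 -0.003  1.27  -0.198]
radius 0.1982 ang 91.0 side -0.0022
rot [ 0.0176  0.0069 -0.0009]
88 [ 0.0023 -0.0103  0.0081]
plane n [ 0.975 -0.22   0.034] tilt 1.95 yaw -12.7 c [ 0.6364 -0.1575  0.1514] 1253 0.0008572352207904654
plate z 0.0733 0.2135 centre [ 0.6347 -0.165   0.1434]
plane n [ 0.974 -0.228  0.007] tilt 0.41 yaw -13.17 c [ 0.6393 -0.1577  0.1515] 1134 0.0007994097360880064
plate z 0.0723 0.2121 centre [ 0.6373 -0.1662  0.1422]
plane n [ 0.974 -0.227 -0.012] tilt -0.7 yaw -13.11 c [ 0.6408 -0.1584  0.1518] 1095 0.0008075138233380467
plate z 0.0723 0.212 centre [ 0.6391 -0.1667  0.1422]
```

View pics/s6b.png

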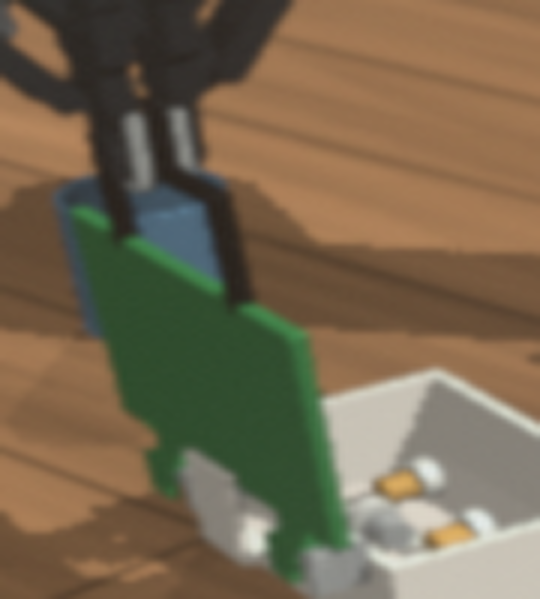

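I commanded 8 mm down. The lid took 15 N and didn't move, so it is seated on the pins, and the tilt is within 1°. I'll relax that load, firm the grip, then lift.

>>> carry_out --commands '[{"delta_pos":[0,-0.002,-0.0005],"delta_rot":[0.016,0.006,0],"claw":0},{"delta_pos":[0,-0.0035,-0.001],"delta_rot":[0.016,0.006,0],"claw":0},{"delta_pos":[0,-0.0035,-0.001],"delta_rot":[0.016,0.006,0],"claw":0},{"delta_pos":[0,-0.0035,-0.001],"delta_rot":[0.016,0.006,0],"claw":0}]' --force 20

```text
time: 5.8
eef_pos: [0.6291, -0.1787, 0.2605]
tcp_rot: [0.784, 0.621, 0.0, 0.001]
contact_force: [0.4, 0.1, 1.9]
opening: 0.09
```

>>> carry_out --commands '[{"delta_pos":[0,0,0],"delta_rot":[0,0,0],"claw":0},{"delta_pos":[0,0,0],"delta_rot":[0,0,0],"claw":0},{"delta_pos":[0,0,0],"delta_rot":[0,0,0],"claw":0}]' --force 60

```text
time: 6.05
eef_pos: [0.6292, -0.1786, 0.2605]
tcp_rot: [0.784, 0.621, 0.001, 0.001]
contact_force: [-0.2, 0.1, 2.0]
opening: 0.083
```

```bash
python3 -c "
from h import *
show();arc([88]);lidplane('s7.npz');s=ctrl.get_state();print((R.from_quat(s['tcp_rot']).as_matrix()[2]*.05).round(4))"
```

```text
t 6.05 p [ 0.6292 -0.1786  0.2605] yaw -13.24 z [ 1.6e-03 -4.0e-04 -1.0e+00] F [-0.22  0.13  1.98] M [ 0.03  0.04 -0.02] open 0.083 q [-0.432  0.231  1.621  0.     1.288 -0.201]
radius 0.1985 ang 90.0 side -0.0018
rot [ 0.0016 -0.     -0.0008]
88 [ 0.0018 -0.0066  0.0086]
plane n [ 0.974 -0.226 -0.006] tilt -0.34 yaw -13.05 c [ 0.6379 -0.1573  0.1512] 1128 0.0007991929177787633
plate z 0.0709 0.212 centre [ 0.6361 -0.1657  0.1414]
[-0.      0.0001 -0.05  ]
```

Forces are near zero and the lid is vertical to 0.3°. Lifting straight up.

>>> carry_out --commands '[{"delta_pos":[0,0,-0.005],"delta_rot":[0,0,0],"claw":0},{"delta_pos":[0,0,-0.01],"delta_rot":[0,0,0],"claw":0},{"delta_pos":[0,0,-0.016],"delta_rot":[0,0,0],"claw":0},{"delta_pos":[0,0,-0.022],"delta_rot":[0,0,0],"claw":0},{"delta_pos":[0,0,-0.028],"delta_rot":[0,0,0],"claw":0},{"delta_pos":[0,0,-0.034],"delta_rot":[0,0,0],"claw":0},{"delta_pos":[0,0,-0.04],"delta_rot":[0,0,0],"claw":0},{"delta_pos":[0,0,-0.04],"delta_rot":[0,0,0],"claw":0}]'

```text
time: 6.77
eef_pos: [0.6298, -0.1789, 0.3028]
tcp_rot: [0.784, 0.621, 0.001, 0.002]
contact_force: [0.0, -0.0, -1.3]
opening: 0.082
```

```bash
python3 -c "
from h import *
show();im=lidplane('s8.npz');cv2.imwrite('pics/s8.png',cv2.resize(im[80:290,150:430],None,fx=2.6,fy=2.6)[:,:,::-1])"
```

```text
t 6.77 p [ 0.6298 -0.1789  0.3028] yaw -13.25 z [ 0.0046 -0.0018 -1.    ] F [ 0.03 -0.02 -1.34] M [-0.   -0.03 -0.03] open 0.082 q [-0.432  0.205  1.575  0.     1.357 -0.2  ]
plane n [ 0.974 -0.226  0.003] tilt 0.15 yaw -13.06 c [ 0.6393 -0.1582  0.1915] 1278 0.0008477517590171548
plate z 0.1111 0.2538 centre [ 0.6378 -0.1645  0.1824]
```

View pics/s8.png

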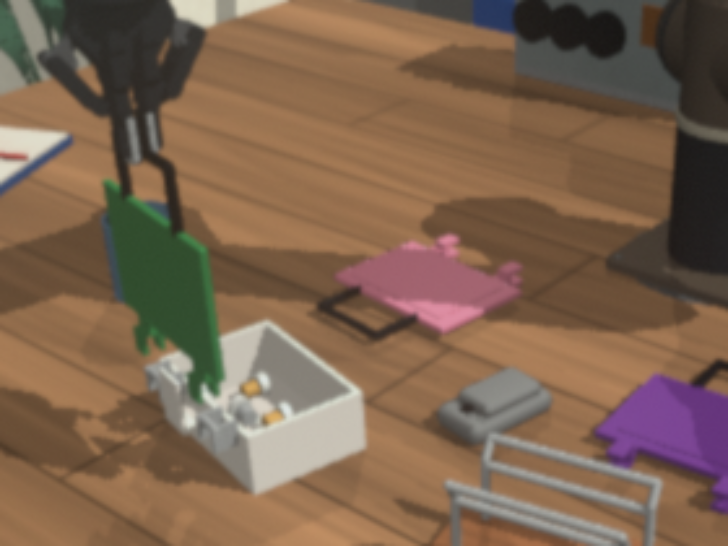

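The lid is free of the pins and hangs plumb. Now up, then over to the rack.

>>> carry_out --commands '[{"delta_pos":[0,0,-0.015],"delta_rot":[0,0,0],"claw":0},{"delta_pos":[0,0,-0.03],"delta_rot":[0,0,0],"claw":0},{"delta_pos":[0,0,-0.045],"delta_rot":[0,0,0],"claw":0},{"delta_pos":[0,0,-0.055],"delta_rot":[0,0,0],"claw":0},{"delta_pos":[0,0,-0.057],"delta_rot":[0,0,0],"claw":0}]'

```text
time: 7.23
eef_pos: [0.63, -0.179, 0.3616]
tcp_rot: [0.784, 0.621, 0.002, 0.004]
contact_force: [0.6, -0.3, -2.5]
opening: 0.084
```

```bash
python3 -c "
from h import *
show();delta([.555,.166,.362],11.5)"
```

```text
t 7.23 p [ 0.63   -0.179   0.3616] yaw -13.24 z [ 0.0074 -0.0031 -1.    ] F [ 0.65 -0.33 -2.45] M [ 0.01 -0.01 -0.02] open 0.084 q [-0.432  0.178  1.502  0.     1.454 -0.201]
pos [ 0.3186 -0.152  -0.002 ] rot [ 0.0075  0.003  -0.4319]
```

>>> carry_out --commands '[{"delta_pos":[0.01,-0.005,0],"delta_rot":[0.003,0,-0.014],"claw":0},{"delta_pos":[0.03,-0.014,0],"delta_rot":[0.003,0,-0.04],"claw":0},{"delta_pos":[0.054,-0.026,0],"delta_rot":[0.003,0,-0.073],"claw":0},{"delta_pos":[0.08,-0.038,0],"delta_rot":[0.003,0,-0.108],"claw":0},{"delta_pos":[0.106,-0.051,0],"delta_rot":[0.003,0,-0.144],"claw":0},{"delta_pos":[0.132,-0.063,0],"delta_rot":[0.003,0,-0.179],"claw":0},{"delta_pos":[0.158,-0.075,0],"delta_rot":[0.003,0,-0.214],"claw":0},{"delta_pos":[0.18,-0.086,0],"delta_rot":[0.003,0,-0.244],"claw":0}]'

```text
time: 7.9
eef_pos: [0.5861, 0.0185, 0.3591]
tcp_rot: [0.701, 0.713, 0.0, 0.001]
contact_force: [0.1, -0.8, -3.0]
opening: 0.09
```

```bash
python3 -c "
from h import *
show();delta([.555,.166,.362],11.5)
st=ctrl.get_state();im,d=ctrl.read_camera('wrist');np.savez('w9.npz',im=im,d=d,p=st['eef_pos'],q=st['tcp_rot']);cv2.imwrite('pics/w9.png',im[:,:,::-1])"
```

```text
t 7.9 p [0.5861 0.0185 0.3591] yaw 0.92 z [ 0.0018 -0.0014 -1.    ] F [ 0.11 -0.82 -3.02] M [-0.   -0.08 -0.01] open 0.09 q [-1.410e-01  2.700e-02  1.669e+00 -1.000e-03  1.444e+00 -1.570e-01]
pos [ 0.1479 -0.0287 -0.0032] rot [ 0.0016  0.0016 -0.1847]
```

View pics/w9.png

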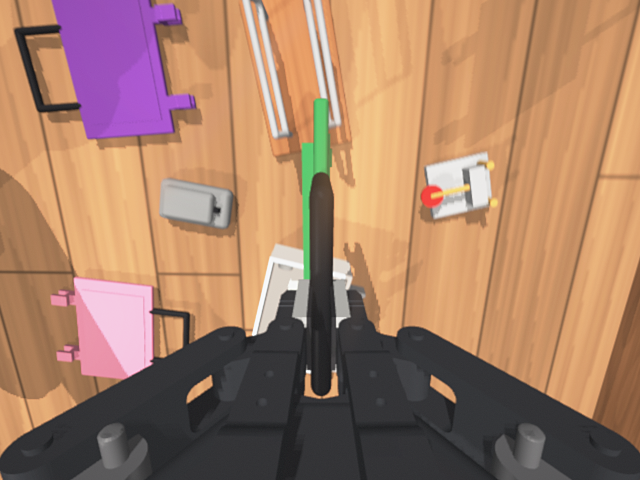

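The wrist view shows the lid hanging edge-on (u≈320). The rack's near end is at about (283,135) and (335,122) ahead, and the bystanders are clear. Continuing.

>>> carry_out --commands '[{"delta_pos":[0.02,-0.004,0],"delta_rot":[0,0,-0.025],"claw":0},{"delta_pos":[0.043,-0.008,-0.001],"delta_rot":[0,0,-0.054],"claw":0},{"delta_pos":[0.066,-0.013,-0.002],"delta_rot":[0,0,-0.082],"claw":0},{"delta_pos":[0.09,-0.0175,-0.002],"delta_rot":[0,0,-0.112],"claw":0},{"delta_pos":[0.115,-0.0225,-0.002],"delta_rot":[0,0,-0.143],"claw":0},{"delta_pos":[0.135,-0.0265,-0.002],"delta_rot":[0,0,-0.17],"claw":0},{"delta_pos":[0.148,-0.0287,-0.002],"delta_rot":[0,0,-0.185],"claw":0},{"delta_pos":[0.148,-0.0287,-0.002],"delta_rot":[0,0,-0.185],"claw":0}]'

```text
time: 8.62
eef_pos: [0.5522, 0.1724, 0.3607]
tcp_rot: [0.63, 0.777, 0.001, -0.002]
contact_force: [-0.6, 0.3, -2.0]
opening: 0.087
```

```bash
python3 -c "
from h import *
show();delta([.555,.166,.362],11.5)
st=ctrl.get_state();im,d=ctrl.read_camera('wrist');np.savez('w10.npz',im=im,d=d,p=st['eef_pos'],q=st['tcp_rot']);cv2.imwrite('pics/w10.png',im[:,:,::-1])
C=cam('wrist',st)
print('pred hoops',proj(C,[[.5741,.2444,.085],[.603,.1031,.085],[.5073,.2306,.085],[.5354,.0888,.085]]).round(0).tolist())
im=lidplane('s10.npz');cv2.imwrite('pics/s10.png',cv2.resize(im[80:340,240:480],None,fx=2.3,fy=2.3)[:,:,::-1])"
```

```text
t 8.62 p [0.5522 0.1724 0.3607] yaw 11.97 z [-0.0012  0.004  -1.    ] F [-0.58  0.29 -1.98] M [-0.04  0.01 -0.  ] open 0.087 q [ 0.126  0.009  1.684  0.004  1.449 -0.084]
pos [-0.0068  0.0014 -0.0013] rot [-0.0004 -0.0042  0.0081]
pred hoops [[353.0, 145.0], [349.0, 263.0], [294.0, 145.0], [295.0, 263.0]]
plane n [ 0.979  0.206 -0.005] tilt -0.27 yaw 11.89 c [0.5543 0.1827 0.2472] 4565 0.0013560730899613105
plate z 0.1596 0.3078 centre [0.5549 0.1797 0.2337]
```

View pics/w10.png

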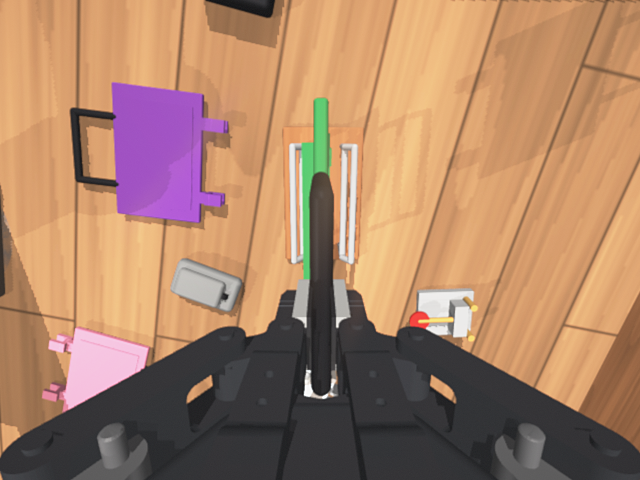

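View pics/s10.png

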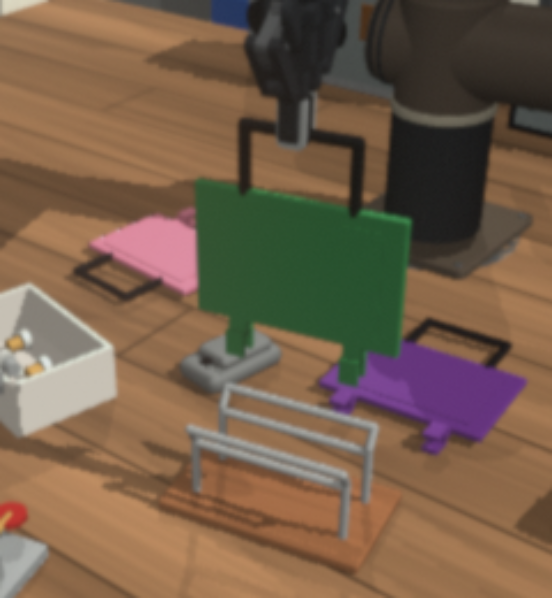

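The wrist view puts the lid at u≈322, between the top rails at 296 and 353 (centre 324), in line with the predicted hoop positions. I'll align, then descend.

```bash
python3 -c "
from h import *
delta([.556,.163,.34],11.5);delta([.556,.163,.24],11.5)"
```

```text
pos [-0.0073  0.0014  0.021 ] rot [ 0.0002 -0.0017  0.0052]
pos [-0.0075  0.0014  0.121 ] rot [ 0.0002 -0.0017  0.0052]
```

>>> carry_out --commands '[{"delta_pos":[-0.004,0.001,0.005],"delta_rot":[0,-0.002,0.005],"claw":0},{"delta_pos":[-0.0075,0.0015,0.015],"delta_rot":[0,-0.002,0.005],"claw":0},{"delta_pos":[-0.0075,0.0015,0.03],"delta_rot":[0,-0.002,0.005],"claw":0},{"delta_pos":[-0.0075,0.0015,0.04],"delta_rot":[0,-0.002,0.005],"claw":0},{"delta_pos":[-0.0075,0.0015,0.045],"delta_rot":[0,-0.002,0.005],"claw":0},{"delta_pos":[-0.0075,0.0015,0.045],"delta_rot":[0,-0.002,0.005],"claw":0}]'

```text
time: 9.22
eef_pos: [0.5554, 0.162, 0.3132]
tcp_rot: [0.633, 0.774, -0.002, -0.001]
contact_force: [0.6, 0.1, -3.0]
opening: 0.088
```

```bash
python3 -c "
from h import *
show();delta([.556,.163,.24],11.5)
im=lidplane('s11.npz');cv2.imwrite('pics/s11.png',cv2.resize(im[130:340,270:450],None,fx=2.8,fy=2.8)[:,:,::-1])
st=ctrl.get_state();im,d=ctrl.read_camera('wrist');cv2.imwrite('pics/w11.png',im[:,:,::-1])"
```

```text
t 9.22 p [0.5554 0.162  0.3132] yaw 11.44 z [-4.2e-03 -9.0e-04 -1.0e+00] F [ 0.57  0.08 -3.  ] M [-0.01  0.02 -0.02] open 0.088 q [ 0.109  0.033  1.744 -0.     1.369 -0.091]
pos [0.0008 0.0011 0.0732] rot [-0.0043  0.     -0.001 ]
plane n [ 0.98   0.197 -0.01 ] tilt -0.58 yaw 11.35 c [0.5566 0.173  0.1989] 4076 0.0013620540991742854
plate z 0.1104 0.2581 centre [0.5572 0.17   0.1843]
```

View pics/s11.png

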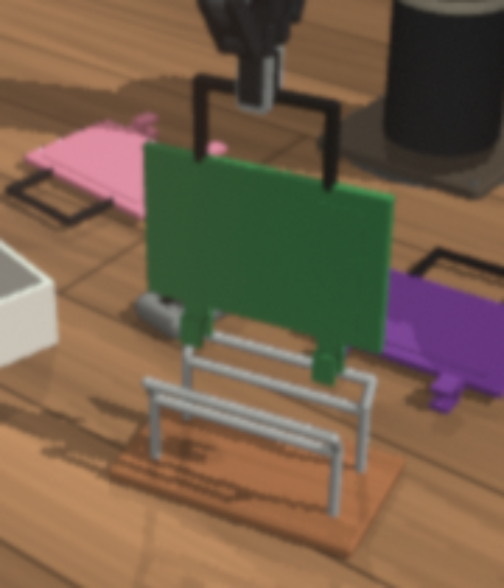

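View pics/w11.png

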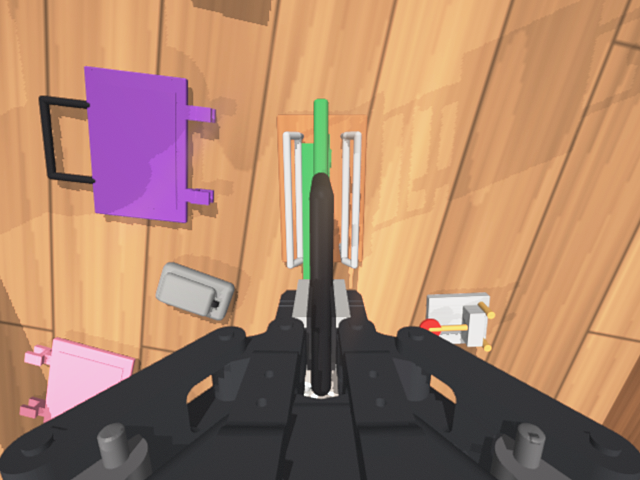

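Aligned: the lid (u≈322) is midway between the rails (≈290 and 352). Descending into the slot.

>>> carry_out --commands '[{"delta_pos":[0,0.001,0.012],"delta_rot":[-0.003,0,0],"claw":0},{"delta_pos":[0.001,0.001,0.026],"delta_rot":[-0.003,0,0],"claw":0},{"delta_pos":[0.001,0.001,0.04],"delta_rot":[-0.003,0,0],"claw":0},{"delta_pos":[0.001,0.001,0.054],"delta_rot":[-0.003,0,0],"claw":0},{"delta_pos":[0.001,0.001,0.066],"delta_rot":[-0.003,0,0],"claw":0},{"delta_pos":[0.001,0.001,0.076],"delta_rot":[-0.003,0,0],"claw":0},{"delta_pos":[0.001,0.001,0.08],"delta_rot":[-0.003,0,0],"claw":0},{"delta_pos":[0.001,0.001,0.08],"delta_rot":[-0.003,0,0],"claw":0}]'

```text
time: 9.98
eef_pos: [0.5566, 0.1636, 0.2345]
tcp_rot: [0.633, 0.774, 0.0, 0.0]
contact_force: [0.0, -1.0, -3.1]
opening: 0.084
```

```bash
python3 -c "
from h import *
show();delta([.556,.163,.22],11.5)
im=lidplane('s12.npz');cv2.imwrite('pics/s12.png',cv2.resize(im[130:340,270:450],None,fx=2.8,fy=2.8)[:,:,::-1])"
```

```text
t 9.98 p [0.5566 0.1636 0.2345] yaw 11.48 z [ 8.e-04 -0.e+00 -1.e+00] F [ 0.03 -0.97 -3.06] M [ 0.02 -0.02 -0.04] open 0.084 q [ 0.111  0.09   1.829 -0.     1.222 -0.089]
pos [-0.0005 -0.0007  0.0145] rot [ 0.0008  0.0002 -0.0004]
plane n [ 0.98   0.198 -0.006] tilt -0.36 yaw 11.41 c [0.5579 0.1753 0.1244] 3260 0.001309861984048365
plate z 0.0625 0.1802 centre [0.5586 0.1711 0.1214]
```

View pics/s12.png

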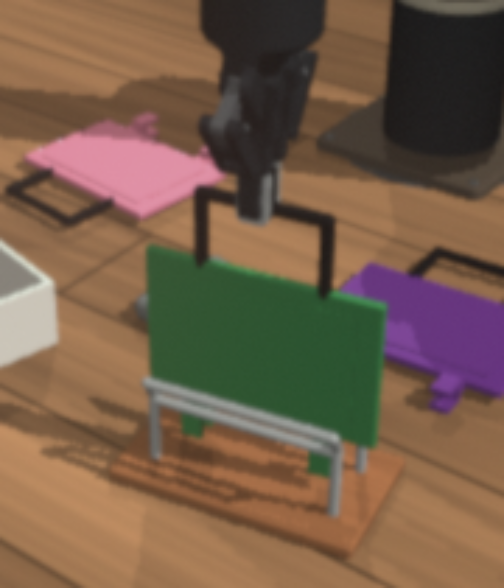

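>>> carry_out --commands '[{"delta_pos":[0,-0.0005,0.003],"delta_rot":[0,0,0],"claw":0},{"delta_pos":[0,-0.0005,0.006],"delta_rot":[0,0,0],"claw":0},{"delta_pos":[0,-0.0005,0.009],"delta_rot":[0,0,0],"claw":0},{"delta_pos":[0,-0.0005,0.0115],"delta_rot":[0,0,0],"claw":0},{"delta_pos":[0,-0.0005,0.013],"delta_rot":[0,0,0],"claw":0},{"delta_pos":[0,-0.0005,0.013],"delta_rot":[0,0,0],"claw":0}]'

```text
time: 10.53
eef_pos: [0.5564, 0.1636, 0.2221]
tcp_rot: [0.633, 0.774, 0.001, 0.001]
contact_force: [-0.6, 0.0, -2.6]
opening: 0.087
```

>>> carry_out --commands '[{"delta_pos":[0,0,0.001],"delta_rot":[0,0,0],"claw":0},{"delta_pos":[0,0,0.002],"delta_rot":[0,0,0],"claw":0},{"delta_pos":[0,0,0.002],"delta_rot":[0,0,0],"claw":0}]'

```text
time: 10.78
eef_pos: [0.5569, 0.1638, 0.2212]
tcp_rot: [0.633, 0.774, 0.001, 0.001]
contact_force: [-0.8, 0.7, 1.8]
opening: 0.086
```

>>> carry_out --commands '[{"delta_pos":[0,0,0.0015],"delta_rot":[0,0,0],"claw":0},{"delta_pos":[0,0,0.002],"delta_rot":[0,0,0],"claw":0},{"delta_pos":[0,0,0.002],"delta_rot":[0,0,0],"claw":0}]'

```text
time: 11.03
eef_pos: [0.5578, 0.1642, 0.2211]
tcp_rot: [0.633, 0.774, 0.003, 0.002]
contact_force: [-0.3, 1.4, 5.3]
opening: 0.085
```

```bash
python3 -c "
from h import *
show()
im=lidplane('s13.npz');cv2.imwrite('pics/s13.png',cv2.resize(im[130:340,270:450],None,fx=2.8,fy=2.8)[:,:,::-1])"
```

```text
t 11.03 p [0.5578 0.1642 0.2211] yaw 11.48 z [ 0.0065  0.0017 -1.    ] F [-0.34  1.36  5.31] M [0.2  0.24 0.  ] open 0.085 q [ 1.120e-01  1.030e-01  1.841e+00  1.000e-03  1.192e+00 -8.900e-02]
plane n [ 0.98   0.198 -0.012] tilt -0.72 yaw 11.44 c [0.5586 0.1763 0.1173] 2840 0.0013264538241137991
plate z 0.0498 0.1672 centre [0.5594 0.1717 0.1085]
```

View pics/s13.png

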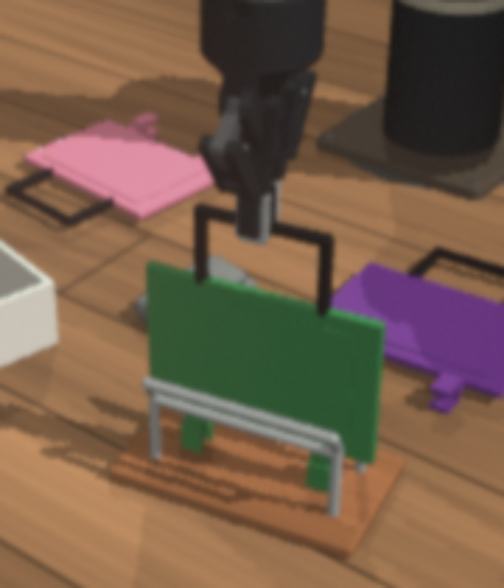

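Force rose from −2.6 to +5.3 N while z stayed put, so the forks stand on the slot floor with the lid vertical to 0.7°. I'll relax the load, loosen the grip, then open gradually.

>>> carry_out --commands '[{"delta_pos":[0,-0.0005,-0.0005],"delta_rot":[0,0,0],"claw":0},{"delta_pos":[0,-0.001,-0.001],"delta_rot":[0,0,0],"claw":0},{"delta_pos":[0,-0.001,-0.001],"delta_rot":[0,0,0],"claw":0},{"delta_pos":[0,-0.001,-0.001],"delta_rot":[0,0,0],"claw":0}]' --force 20

```text
time: 11.42
eef_pos: [0.5564, 0.1639, 0.2213]
tcp_rot: [0.633, 0.774, 0.002, 0.002]
contact_force: [0.2, 0.7, -1.9]
opening: 0.086
```

```bash
python3 -c "
from h import *
show()
im=lidplane('s14.npz')"
```

```text
t 11.42 p [0.5564 0.1639 0.2213] yaw 11.48 z [ 0.0051  0.0013 -1.    ] F [ 0.23  0.68 -1.92] M [-0.06  0.06 -0.04] open 0.086 q [ 1.110e-01  1.000e-01  1.843e+00  1.000e-03  1.193e+00 -8.900e-02]
plane n [ 0.98   0.199 -0.009] tilt -0.52 yaw 11.47 c [0.5573 0.1763 0.1168] 2850 0.001302923114032834
plate z 0.0513 0.1668 centre [0.558  0.1718 0.1091]
```

>>> carry_out --commands '[{"delta_pos":[0,0,0.001],"delta_rot":[0,0,0],"claw":0},{"delta_pos":[0,0,0.001],"delta_rot":[0,0,0],"claw":0},{"delta_pos":[0,0,0.001],"delta_rot":[0,0,0],"claw":10},{"delta_pos":[0,0,0.001],"delta_rot":[0,0,0],"claw":11},{"delta_pos":[0,0,0.001],"delta_rot":[0,0,0],"claw":12},{"delta_pos":[0,0,0.001],"delta_rot":[0,0,0],"claw":14},{"delta_pos":[0,0,0.001],"delta_rot":[0,0,0],"claw":16}]'

```text
time: 12.05
eef_pos: [0.5562, 0.1636, 0.2198]
tcp_rot: [0.633, 0.774, 0.002, 0.001]
contact_force: [-0.6, 0.1, 0.1]
opening: 0.162
```

```bash
python3 -c "
from h import *
show()
im=lidplane('s15.npz')
im,d=ctrl.read_camera('wrist');cv2.imwrite('pics/w15.png',im[:,:,::-1])"
```

```text
t 12.05 p [0.5562 0.1636 0.2198] yaw 11.48 z [ 4.3e-03  8.0e-04 -1.0e+00] F [-0.6   0.14  0.15] M [ 0.04  0.01 -0.02] open 0.162 q [ 0.111  0.101  1.845  0.     1.191 -0.089]
plane n [0.98  0.197 0.002] tilt 0.09 yaw 11.36 c [0.5564 0.1758 0.1166] 2884 0.0013288592153535735
plate z 0.0511 0.1668 centre [0.5572 0.1716 0.109 ]
```

View pics/w15.png

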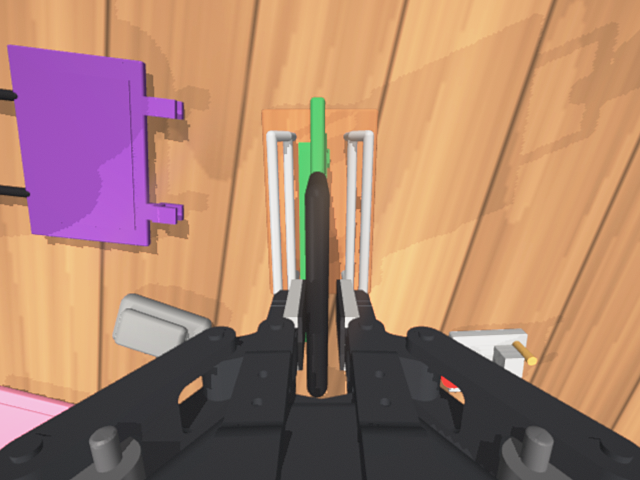

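The grip is loose and the lid stands by itself, tilt 0.1°. The bar (u≈317) is clear of both pads (295 and 347). Opening further and withdrawing straight up.

>>> carry_out --commands '[{"delta_pos":[0,0,0],"delta_rot":[0,0,0],"claw":30},{"delta_pos":[0,0,0],"delta_rot":[0,0,0],"claw":50},{"delta_pos":[0,0,0],"delta_rot":[0,0,0],"claw":60},{"delta_pos":[0,0,0],"delta_rot":[0,0,0],"claw":60},{"delta_pos":[0,0,-0.015],"delta_rot":[0,0,0],"claw":60},{"delta_pos":[0,0,-0.04],"delta_rot":[0,0,0],"claw":60},{"delta_pos":[0,0,-0.075],"delta_rot":[0,0,0],"claw":60},{"delta_pos":[0,0,-0.11],"delta_rot":[0,0,0],"claw":60}]'

```text
time: 12.82
eef_pos: [0.5551, 0.1635, 0.3298]
tcp_rot: [0.633, 0.774, 0.001, 0.0]
contact_force: [0.3, 1.1, -0.0]
opening: 0.6
```

>>> carry_out --commands '[{"delta_pos":[0,0,-0.02],"delta_rot":[0,0,0],"claw":60},{"delta_pos":[0,0,-0.04],"delta_rot":[0,0,0],"claw":60},{"delta_pos":[0,0,-0.04],"delta_rot":[0,0,0],"claw":60},{"delta_pos":[0,0,-0.04],"delta_rot":[0,0,0],"claw":60},{"delta_pos":[0,0,-0.04],"delta_rot":[0,0,0],"claw":60},{"delta_pos":[0,0,-0.04],"delta_rot":[0,0,0],"claw":60},{"delta_pos":[0,0,-0.04],"delta_rot":[0,0,0],"claw":60}]'

```text
time: 13.4
eef_pos: [0.5544, 0.1634, 0.3675]
tcp_rot: [0.633, 0.774, -0.001, -0.001]
contact_force: [-0.2, -0.7, -0.9]
opening: 0.598
```

```bash
python3 -c "
from h import *
show()
im=lidplane('s16.npz');cv2.imwrite('pics/s16.png',im[:,:,::-1])
im,d=ctrl.read_camera('top');cv2.imwrite('pics/t16.png',im[:,:,::-1])"
```

```text
t 13.4 p [0.5544 0.1634 0.3675] yaw 11.47 z [-2.2e-03  2.0e-04 -1.0e+00] F [-0.18 -0.74 -0.87] M [-0.01 -0.02  0.  ] open 0.598 q [ 0.111  0.006  1.675  0.     1.463 -0.089]
plane n [0.98  0.197 0.003] tilt 0.19 yaw 11.35 c [0.556  0.1762 0.1164] 2902 0.001323841751046932
plate z 0.0493 0.167 centre [0.5569 0.1715 0.1082]
```

View pics/s16.png

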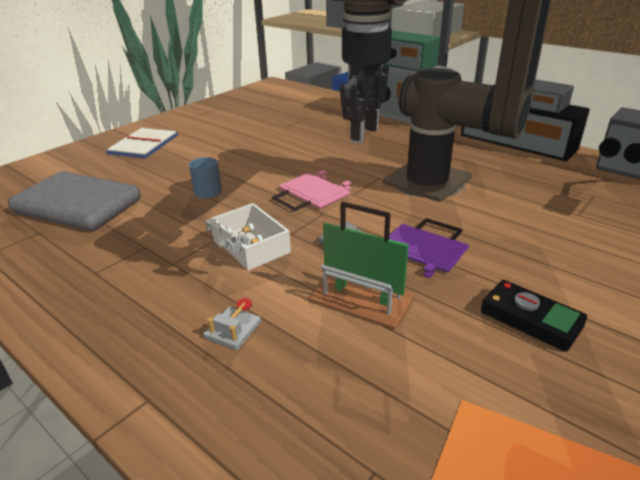

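View pics/t16.png

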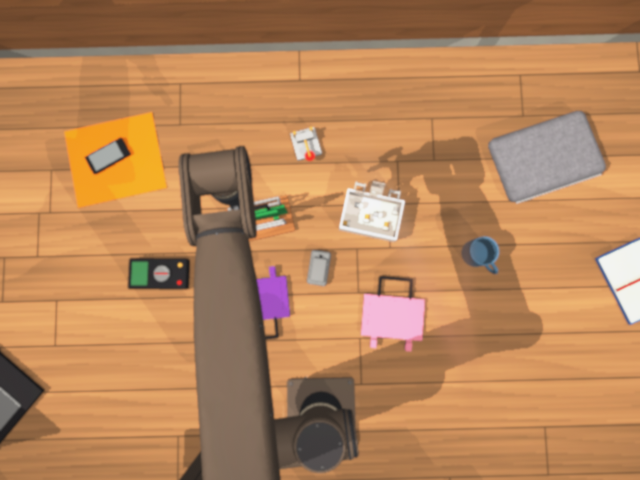

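The scene view shows the lid upright in the rack, handle at (365,215), with the gripper clear of it. In the top view the mouse (319,267), key (307,144), mug (480,250) and meter (158,273) are where they started. Handing in.

```bash
python3 -c "
from h import *
print(ctrl.sign_off())"
```

```text
the job is handed in; nothing more can be done
None
```

The green lid now stands in the slot of the wire rack, handle up, and I handed the job in at about 13.5 s of the 51 s allowed.

- **Swing:** I turned the lid up by its black bar. It was vertical to within about 0.4°, and a 15 N push down showed it was still seated on its hinge pins.
- **Lift and placing:** I lifted it straight off the pins and lowered it into the slot. It touched the slot floor with only a few newtons, so it was set down rather than dropped.
- **Release:** I opened the fingers gradually and backed straight up. Afterwards the lid stood on its own at 0.2° tilt, centred between the hoops, with the gripper well clear.
- **Bystanders:** The multimeter, mouse, Morse key and mug appear unmoved in the last top view. I compared them by eye only.

**Checks that disagreed:**
- During the swing the tool's distance from the hinge came out 5–9 mm larger than expected. The bar had slid towards the fingertips, and it stayed held from there on.
- One check of the lid's tilt failed on a wrong colour mask, and I redid it.
- The cameras put the lid's centre up to about 7 mm off the gripper along the slot. I shifted only 4 mm for that, which leaves it within the slot's open length.

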